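# Roll the chilled tomatoes into their sample tray

### The job

The chilled tomatoes for the bruising trial lie loose on the rubber apron of the fruit tray: roll each one over the apron into a dimple of its own size, large tomatoes in the wide dimples and cherry tomatoes in the small ones, one in each, so that it lies settled at the bottom. They bruise, so nudge them along gently with the fingers: do not pinch them, pick them up, or let them knock hard against anything. Leave the bottle, the pot and the marker pen beside the tray as they are.

Things in the scene. Friction and masses are not known exactly. Their poses are not given: they have to be found in the camera images.
- fruit_tray: grey moulded fruit tray, 252 x 226 mm, fixed. Origin: on the bench, mid-width; x runs from its front rim (x = -130 mm) to its open back edge (x = +122), y across it, z up. Surface at z = 26 mm: dark rubber apron as far as x = +42, then a row of four round dimples centred at x = +80, y = +77 (wide), +23 (small), -31 (wide), -85 (small). Rim along front and sides only, 5 mm above the surface.
- apron (a point): centre of the flat rubber apron, on its surface (tray frame: x = -42, y = 0, z = 26 mm). The apron is free from x = -122 to +42 mm and y = -104 to +104 mm of the tray frame, inside the rim. Beyond it fins 4 mm thick, 5 mm above the surface, part the dimples at y = +46, 0 and -62 mm, from x = +55 to +107 mm. A lifting lug stands out 14 mm from each side of the tray.
- wide_dimple_1 (a point): middle of a wide dimple, at the level of the tray's surface: a cone with 34 degree walls, 52 mm across at the top, 13 mm deep. A large tomato lying in it has its centre about 8.5 mm above this point.
- small_dimple_1 (a point): middle of a small dimple, at the level of the tray's surface: a cone with 34 degree walls, 32 mm across at the top, 8 mm deep. A small tomato lying in it has its centre about 5 mm above this point.
- large_tomato_1: large tomato, a red ball 43 mm in diameter with a green calyx, about 45 g, lying on the apron. Origin: its centre (its axes turn as it rolls). It rolls in any direction when nudged; let go at 75 mm/s it runs on for about 3 to 8 mm on the soft apron. Its skin is slippery (friction about 0.4).
- small_tomato_1: small (cherry) tomato, a red ball 26 mm in diameter with a green calyx, about 12 g, lying on the apron. Origin: its centre. It rolls like the large ones.
- wide_dimple_2 (a point): middle of a wide dimple, at the level of the tray's surface: a cone with 34 degree walls, 52 mm across at the top, 13 mm deep. A large tomato lying in it has its centre about 8.5 mm above this point.
- small_dimple_2 (a point): middle of a small dimple, at the level of the tray's surface: a cone with 34 degree walls, 32 mm across at the top, 8 mm deep. A small tomato lying in it has its centre about 5 mm above this point.
- large_tomato_2: large tomato, a red ball 43 mm in diameter with a green calyx, about 45 g, lying on the apron. Origin: its centre (its axes turn as it rolls). It rolls in any direction when nudged; let go at 75 mm/s it runs on for about 3 to 8 mm on the soft apron. Its skin is slippery (friction about 0.4).
- small_tomato_2: small (cherry) tomato, a red ball 26 mm in diameter with a green calyx, about 12 g, lying on the apron. Origin: its centre. It rolls like the large ones.
- amber_bottle: bystander: brown bottle with a black cap, 50 mm in diameter, 89 mm high, standing on the bench beside the tray's left side. Origin: centre of its base.
- sample_pot: bystander: small white-capped pot, 26 mm in diameter, 31 mm high, standing on the bench beside the tray's left side. Origin: centre of its base.
- marker_pen: bystander: marker pen, 16 mm thick and 133 mm long, lying on the bench beside the tray's right side. Origin: near its middle, on the bench; it lies along its own y.
There are look-alikes about, which are no part of the job. Leave any turquoise look-alike of the large_tomato_1 alone. Leave any blue look-alike of the large_tomato_2 alone.

How it is judged:
By the outcome, as a careful person would: the job done as asked, in the order asked, and still so for the second after the job is handed in, with the robot touching nothing.
It also fails if it takes over 72 s, if anything falls off the work surface, if the arm or the gripper's body presses on something with over 40 N, if the wrist force passes 120 N, or if a joint passes its speed limit or range.

### The arm

A 6-joint arm with a two-finger parallel gripper is mounted at the origin on a cart in front of the work surface, level with it; the furniture and walls round the work are solid. World frame = base frame: x ahead of the robot, y to its left, z up, the work surface at z = 0. Lengths are in m, angles in rad, forces in N, time in s.
With the tool pointing down it reaches from about 0.4 to 0.925 m from the base axis. Payload 12.5 kg.
Tool frame: the origin (TCP) lies midway between the tips of the shut fingers; the grasp point (between the pads) lies 19 mm behind it; z points along the fingers, y is the line along which they close (so a half turn about z gives the same grasp; the last joint's range is limited). The gripper opens to 95 mm and grips with 3 to 60 N. Pads are 20 mm wide; open, the fingers measure 119 mm over their backs; the gripper's body (75 mm by 180 mm) begins 59 mm behind the grasp point.
Start: joints at [-1.24, 0.491, 1.559, -0, 1.092, -0.106], TCP at [0.264, -0.566, 0.215] pointing down, gripper open.
Joint ranges: [-3.1, 3.1], [-0.84, 2.19], [0.05, 2.79], [-1.13, 4.28], [0.06, 2.93], [-2.69, 2.69]. Speed limits (rad/s): [2.22, 2.22, 2.79, 3.14, 3.14, 3.14].

### API

Orientations are given as a unit quaternion [x, y, z, w].
In Python, from bench import robot, command_gripper, planner, cams, order, monitor gives the robot as it stands. Calls block until the motion is done:
- robot.movep(position, orientation): joint-space move of the TCP to a pose.
- robot.move_linear(position, feed=0.15, attitude=None, max_force=None): straight line of the TCP; attitude=None keeps the orientation; feed is the mean speed in m/s. With max_force (N) it stops when the force on the tool has changed by that much, and returns True; else False.
- robot.move_j(angles): joint-space move.
- command_gripper(opening, squeeze=None): opening from 0.0 (shut) to 1.0 (fully open); squeeze is the grip in N (None keeps the last); returns when the fingers have stopped.
- robot.wait(seconds).
- planner.solve_ik(position, orientation): joint angles nearest the present ones, or None.
- cams.camera(name): name is "side" or "top" or "wrist"; returns a dict with "img" (420x560x3 uint8, red, green, blue), "fov_y" (degrees; the focal length in pixels is half the picture's height over the tangent of half this angle, whatever the lens; pixels are square), "cx", "cy" (the principal point, pixels), "k1" (the pictures are not rectified: a ray, as slopes to the right and down, at radius r is drawn at 1 + k1 r^2 times it, then the intrinsics apply), "origin" and "rotation" of the camera in the world. Camera axes: x right, y down, z forward; pixel columns grow to the right and rows downward; lengths in m; the calibration is good to about 2 mm. A picture is of the moment at which its call begins. There is no depth.
A pose or a line that the arm cannot do raises robot.MotionError and nothing moves.
- order.finish_job(): hands the job in; it is judged then, once.
Readings, each from a call of its own:
- monitor.read_clock(): time.
- monitor.read_q(): joint angles.
- monitor.read_joint_vel(): joint speeds.
- monitor.read_tau(): joint torques, N m.
- monitor.read_ee_pos(): TCP position.
- monitor.read_orientation(): TCP orientation.
- monitor.read_ft_force(): force on the tool from outside, world axes, zero at the start.
- monitor.read_moment(): the same for the moment, N m.
- monitor.read_grip_width(): opening from 0.0 (shut) to 1.0 (fully open).
- monitor.read_grasp_force(): force on a finger pad.
Only numpy, scipy, OpenCV 4.12 (cv2) and the standard library are available. Lean on these libraries where they do the work, as an engineer would, in place of code of your own. Each camera call takes 0.05 s, during which the arm holds its last target. There are 200 camera calls.

## Working session

There is one attempt and no reset: what is moved stays moved. The work goes in short steps, each a Python script; the robot and the scene stay as the last script left them, time stands still between calls to the robot, and variables do not carry over. Pictures are saved under pics/ and viewed, at most 10 in all, crops included, and the job is handed in when it is done.

```bash
mkdir -p pics; ls
python3 - <<'E'
from bench import robot, cams, monitor
import cv2, numpy as np
ims=[]
for n in ["top","side"]:
    c=cams.camera(n); cv2.imwrite(f"pics/{n}0.png",c["img"][:,:,::-1])
    print(n,{k:(np.round(v,4).tolist() if not np.isscalar(v) else v) for k,v in c.items() if k!="img"})
print(monitor.read_clock(),monitor.read_orientation())
E
```

```text
pics
top {'fov_y': 54.92576357753647, 'cx': 282.51395525335033, 'cy': 206.01099500159177, 'k1': 0.00223950111331317, 'origin': [0.4417, 0.2951, 0.8955], 'rotation': [-0.6988, 0.7142, -0.0217, 0.0325]}
side {'fov_y': 47.91288235795319, 'cx': 278.6384397335812, 'cy': 207.5361538568136, 'k1': 0.03185205510978598, 'origin': [0.271, 0.9814, 0.6007], 'rotation': [-0.1314, 0.8828, -0.4441, 0.078]}
0.1 [ 9.76250595e-01  2.16643838e-01 -4.45840043e-05 -4.70203394e-04]
```

View pics/top0.png

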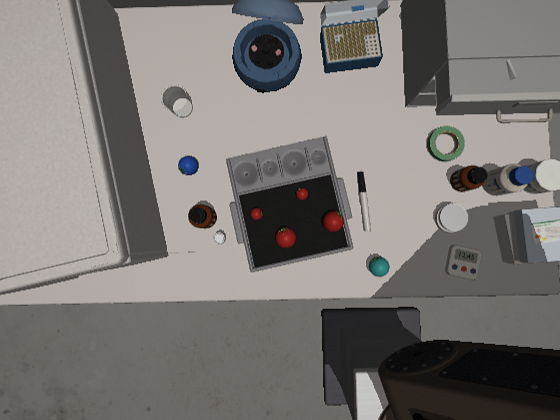

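View pics/side0.png

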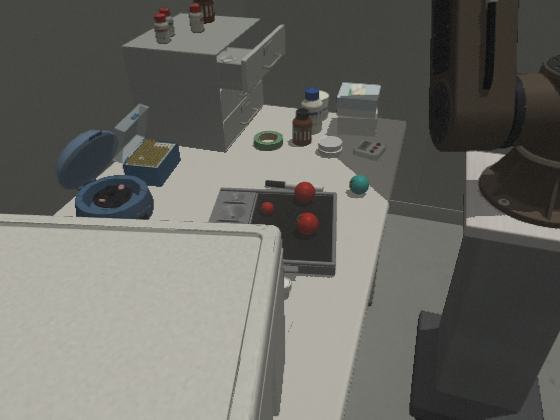

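The top view shows two large tomatoes at (286,238) and (334,221), and two small ones at (257,213) and (303,194). The dimples run left to right as wide (247,170), small (270,165), wide (293,160) and small (318,155). The tray is yawed slightly. The side view agrees, and the bottle and pot are left of the tray with the pen to its right. I'll push each tomato with a narrow two-finger fork.

```bash
cat > h.py <<'E'
from bench import robot, command_gripper, planner, cams, order, monitor
import cv2, numpy as np
from scipy.spatial.transform import Rotation as Rot
def project_down(c,px,z):
    f=c["img"].shape[0]/2/np.tan(np.radians(c["fov_y"]/2))
    K=np.array([[f,0,c["cx"]],[0,f,c["cy"]],[0,0,1.]])
    n=cv2.undistortPoints(np.float64(px).reshape(-1,1,2),K,np.array([c["k1"],0,0,0,0.])).reshape(-1,2)
    R=np.array(c["rotation"]); R=Rot.from_quat(R.ravel()) if R.size==4 else Rot.from_matrix(R)
    d=R.apply(np.c_[n,np.ones(len(n))]); o=np.array(c["origin"])
    return (o+d*((np.asarray(z)-o[2])/d[:,2])[:,None])[:,:2]
def tomatoes(c):
    hsv=cv2.cvtColor(c["img"],cv2.COLOR_RGB2HSV)
    h,s,v=cv2.split(hsv)
    m=(((h<8)|(h>172))&(s>150)&(v>70)).astype(np.uint8)
    m=cv2.morphologyEx(m,cv2.MORPH_CLOSE,np.ones((3,3)))
    cs,_=cv2.findContours(m,cv2.RETR_EXTERNAL,cv2.CHAIN_APPROX_NONE)
    return [(np.array(p),r) for p,r in (cv2.minEnclosingCircle(q) for q in cs if cv2.contourArea(q)>30)]
def apron(c):
    g=c["img"].max(2); m=(g<50).astype(np.uint8); m[:150]=0; m[285:]=0; m[:,:225]=0; m[:,352:]=0
    m=cv2.morphologyEx(m,cv2.MORPH_OPEN,np.ones((3,3)))
    cs,_=cv2.findContours(m,cv2.RETR_EXTERNAL,cv2.CHAIN_APPROX_NONE)
    return max(cs,key=cv2.contourArea).reshape(-1,2)
E
python3 - <<'E'
from h import *
c=cams.camera("top")
a=apron(c); w=project_down(c,a,np.full(len(a),.026))
r=cv2.minAreaRect(w.astype(np.float32)*1000); print(r); print(cv2.boxPoints(r))
for p,rad in tomatoes(c):
    z=.026+(.0215 if rad>8 else .013); print(p,rad,project_down(c,[p],[z]))
im=c["img"][130:290,200:360,::-1].copy()
cv2.polylines(im,[(a-[200,130]).reshape(-1,1,2)],True,(0,255,0),1)
cv2.imwrite("pics/a.png",cv2.resize(im,(600,600),interpolation=cv2.INTER_NEAREST))
E
```

```text
((477.2070617675781, 286.69525146484375), (158.30081176757812, 203.60304260253906), 11.576944351196289)
[[379.237   370.54153]
 [420.0968  171.08057]
 [575.1771  202.84897]
 [534.3173  402.30994]]
[285.48654175 237.76457214] 9.881270408630371 [[0.44013816 0.30258501]]
[333.1574707  221.54972839] 9.963898658752441 [[0.47187731 0.20200836]]
[256.13635254 213.68182373] 5.794443607330322 [[0.49246333 0.36391831]]
[301.875 193.5  ] 5.89633846282959 [[0.53334345 0.26571586]]
```

View pics/a.png

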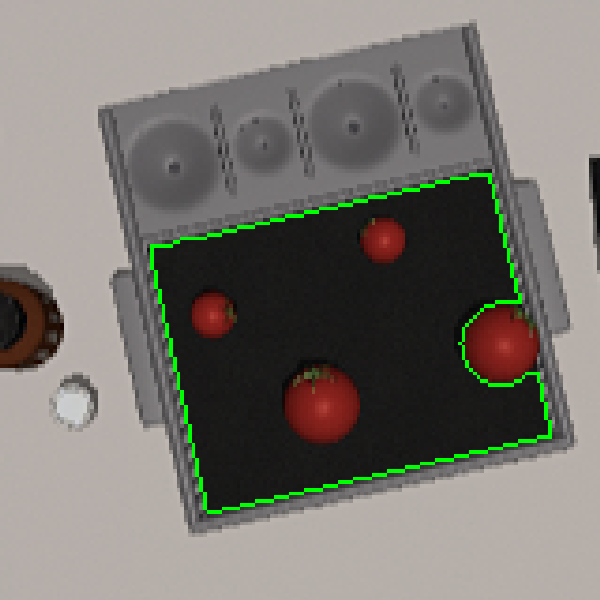

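The crop shows a clean apron outline, with the dimple bottoms at full-image pixels (246.4,174.8), (270.4,168.9), (294.4,163.9) and (318.4,157.7). I'll fit the tray pose to these and plan the pushes.

```bash
cat >> h.py <<'E'
DIM={'w1':(80,77),'s1':(80,23),'w2':(80,-31),'s2':(80,-85)}
import json,os
if os.path.exists('tray.json'):
    T=json.load(open('tray.json')); YAW=T['yaw']; C0=np.array(T['o'])
    M=np.array([[np.cos(YAW),-np.sin(YAW)],[np.sin(YAW),np.cos(YAW)]])
    toW=lambda p: M@(np.array(p)/1000.)+C0
    toT=lambda p: M.T@(np.array(p)-C0)*1000
def see():
    c=cams.camera("top"); out=[]
    for p,rad in tomatoes(c):
        z=.026+(.0215 if rad>8 else .013); t=toT(project_down(c,[p],[z])[0]); out.append((round(float(rad),1),np.round(t,1).tolist()))
    return c,[o for o in out if abs(o[1][0])<150 and abs(o[1][1])<130]
def quat(d,up=1):
    """tool down, tool x along d (tray-frame direction)"""
    w=M@np.array(d)/np.linalg.norm(d)*up; x=np.array([*w,0]); z=np.array([0,0,-1.])
    return Rot.from_matrix(np.c_[x,np.cross(z,x),z]).as_quat()
def choose(P,d):
    q0=np.array(monitor.read_q()); best=None
    for u in (1,-1):
        s=planner.solve_ik(P,quat(d,u))
        if s is not None:
            k=np.abs(np.array(s)-q0).max()
            if best is None or k<best[0]: best=(k,quat(d,u),s)
    return best
E
python3 - <<'E'
import h; from h import *
c=cams.camera("top")
px=[(246.4,174.8),(270.4,168.9),(294.4,163.9),(318.4,157.7)]
W=project_down(c,px,[.013,.018,.013,.018]); t=np.array(list(DIM.values()))/1000
A,_=cv2.estimateAffinePartial2D(t.astype(np.float32),W.astype(np.float32)); print(A, np.hypot(A[0,0],A[1,0]))
yaw1=np.arctan2(A[1,0],A[0,0]); print(np.degrees(yaw1))
yaw=np.radians(11.58)*.5+yaw1*.5
m=np.array([[np.cos(yaw),-np.sin(yaw)],[np.sin(yaw),np.cos(yaw)]])
o=(W-t@m.T).mean(0); print(o,"apron fit origin",np.array([.4772,.2867])-m@[-.040,0], (W-t@m.T)-o)
json.dump(dict(yaw=float(yaw),o=o.tolist()),open('tray.json','w'))
E
python3 - <<'E'
from h import *
c,t=see(); print(t)
for rad,p in t:
    for n,d in DIM.items():
        if (n[0]=='w')==(rad>8):
            p=np.array(p); u=np.array(d)-p; u=u/np.linalg.norm(u)
            s=p-u*40; b=choose([*toW(s),.034],u); print(p,n,np.degrees(np.arctan2(u[1],u[0])).round(),None if b is None else np.round(b[2],2))
E
```

```text
[[ 0.98332197 -0.20503413  0.51745676]
 [ 0.20503413  0.98332197  0.29384244]] 1.004470550676412
11.778082700023258
[0.51778919 0.29403475] apron fit origin [0.51637188 0.29479716] [[-1.31892364e-04  4.83917930e-04]
 [-3.51231862e-05 -8.45744168e-05]
 [-2.37411167e-04 -1.95851102e-04]
 [ 4.04426717e-04 -2.03492411e-04]]
[(9.9, [-74.3, 23.9]), (10.0, [-63.6, -80.8]), (5.8, [-10.7, 73.6]), (5.9, [9.5, -30.9])]
[-74.3  23.9] w1 19.0 [ 0.47  0.59  2.04 -0.    0.51  1.51]
[-74.3  23.9] w2 -20.0 [ 0.52  0.6   2.01 -0.    0.53 -0.91]
[-63.6 -80.8] w1 48.0 [ 0.22  0.58  2.07 -0.    0.49  0.75]
[-63.6 -80.8] w2 19.0 [ 0.25  0.57  2.09 -0.    0.48  1.29]
[-10.7  73.6] s1 -29.0 [ 0.58  0.67  1.8  -0.    0.67 -0.69]
[-10.7  73.6] s2 -60.0 [ 0.59  0.69  1.75 -0.    0.7  -0.13]
[  9.5 -30.9] s1 37.0 [ 0.32  0.64  1.88 -0.    0.62  1.03]
[  9.5 -30.9] s2 -38.0 [ 0.4   0.66  1.85 -0.    0.64 -0.72]
```

```bash
cat >> h.py <<'E'
def push(ball,target,large=False,z=.034,feed=.045):
    ball,target=np.array(ball,float),np.array(target,float)
    R,w=(21.5,30) if large else (13,16)
    off=10+np.sqrt(R*R-w*w/4); u=(target-ball)/np.linalg.norm(target-ball)
    s=ball-u*(off+12); e=target-u*off
    q=choose([*toW(s),z],u)[1]
    robot.movep([*toW(s),.085],q)
    if abs(monitor.read_grip_width()-w/95)>.02: command_gripper(w/95)
    robot.move_linear([*toW(s),z],feed=.12)
    robot.move_linear([*toW(e),z],feed=feed)
    robot.wait(.2)
    robot.move_linear([*toW(e-u*12),z],feed=.1)
    robot.move_linear([*toW(e-u*12),.085],feed=.2)
    print('t',monitor.read_clock(),'F',np.round(monitor.read_ft_force(),1))
E
python3 - <<'E'
from h import *
robot.movep([*toW([-30,20]),.16],choose([*toW([-30,20]),.16],[28,-54])[1])
command_gripper(16/95); print(monitor.read_clock(),monitor.read_grip_width())
push([9.5,-30.9],[37,-85])
c,t=see(); print(t); cv2.imwrite("pics/b.png",c["img"][:,:,::-1][100:310,160:440])
w=cams.camera("wrist"); cv2.imwrite("pics/bw.png",w["img"][:,:,::-1])
E
```

```text
4.7417 0.16916902810848322
t 8.3833 F [-0.3  0.2 -0.3]
[(9.7, [-73.5, 24.1]), (6.1, [-10.0, 73.3])]
```

View pics/b.png

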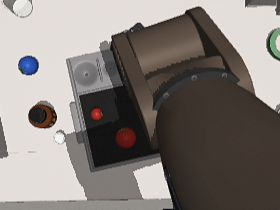

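The arm hides the right half of the tray from the top camera, so I'll check the wrist view.

View pics/bw.png

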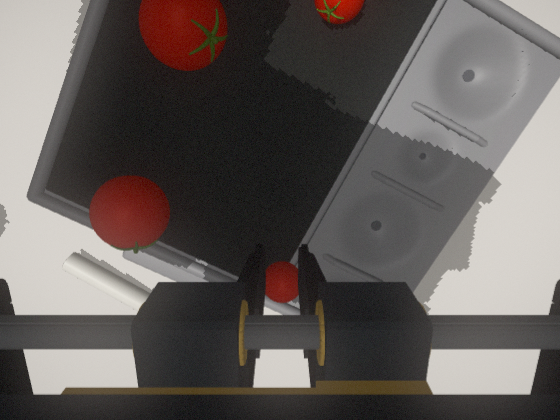

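The wrist view shows the small tomato near the right-hand rim, ahead of the fork at (283,281). I'll locate it with the wrist camera and do the second leg.

```bash
cat >> h.py <<'E'
def wsee(name="wrist",save=None):
    c=cams.camera(name); out=[]
    if save: cv2.imwrite(save,c["img"][:,:,::-1])
    for p,rad in tomatoes(c):
        a,b=[toT(project_down(c,[p],[z])[0]) for z in (.0475,.039)]
        out.append((p.round().tolist(),round(float(rad),1),'asL',a.round(1).tolist(),'asS',b.round(1).tolist()))
    return out
E
python3 - <<'E'
from h import *
for o in wsee(): print(o)
E
```

```text
([282.0, 282.0], 20.3, 'asL', [35.1, -81.1], 'asS', [37.1, -85.1])
([130.0, 212.0], 39.8, 'asL', [-63.5, -81.0], 'asS', [-65.5, -85.0])
([220.0, 50.0], 10.5, 'asL', [-52.9, 21.3], 'asS', [-54.4, 21.6])
([340.0, 2.0], 24.6, 'asL', [-9.0, 68.0], 'asS', [-8.8, 70.1])
([180.0, 27.0], 46.8, 'asL', [-74.8, 22.4], 'asS', [-77.2, 22.7])
```

Run:
```python
from h import *
push([37.1,-85.1],[71,-85])
for o in wsee(save="pics/c1.png"): print(o)
push([-10.5,73.4],[37,23])
for o in wsee(): print(o)
```

```text
t 12.2167 F [-1.2  0.5 -0.4]
([282.0, 288.0], 19.5, 'asL', [72.2, -84.6], 'asS', [76.8, -84.6])
([553.0, 152.0], 23.4, 'asL', [-11.6, 65.1], 'asS', [-10.3, 71.3])
([488.0, 71.0], 10.7, 'asL', [-53.9, 22.7], 'asS', [-54.4, 27.1])
([290.0, 50.0], 45.2, 'asL', [-63.7, -80.7], 'asS', [-64.6, -80.5])
([502.0, 30.0], 52.7, 'asL', [-73.3, 26.4], 'asS', [-74.6, 30.9])
t 16.7333 F [-0.6  0.2 -0.2]
([48.0, 294.0], 39.2, 'asL', [-64.7, -78.9], 'asS', [-65.7, -86.5])
([281.0, 281.0], 20.3, 'asL', [34.2, 26.2], 'asS', [37.2, 22.9])
([136.0, 164.0], 41.4, 'asL', [-74.2, 23.3], 'asS', [-75.6, 19.9])
```

View pics/c1.png

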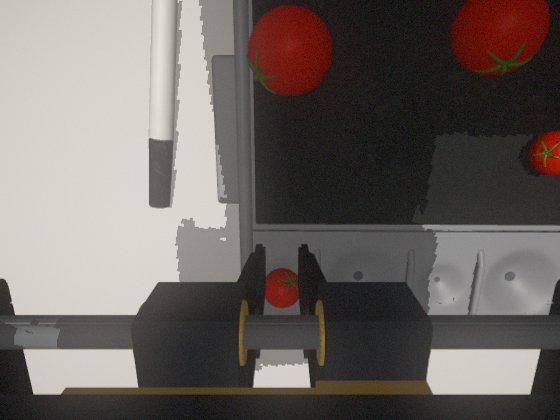

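Run:
```python
from h import *
push([37.2,22.9],[71,23])
for o in wsee(): print(o)
def big(p,d):
    p,d=np.array(p),np.array(d,float); u=(d-p)/np.linalg.norm(d-p); push(p,d-16*u,True)
big([-74,24],[80,77])
for o in wsee(save="pics/d1.png"): print(o)
```

```text
t 20.225 F [ 0.9  0.1 -0.3]
([118.0, 289.0], 19.8, 'asL', [73.3, -77.7], 'asS', [78.0, -81.8])
([282.0, 288.0], 19.5, 'asL', [72.3, 23.6], 'asS', [77.0, 23.6])
([76.0, 50.0], 50.5, 'asL', [-63.7, -82.0], 'asS', [-64.6, -86.3])
([283.0, 28.0], 45.1, 'asL', [-73.8, 23.8], 'asS', [-75.1, 23.8])
t 26.5667 F [ 0.1  0.1 -0.4]
([281.0, 307.0], 32.0, 'asL', [73.7, 74.9], 'asS', [78.6, 76.6])
([203.0, 277.0], 19.2, 'asL', [69.8, 23.1], 'asS', [74.6, 22.7])
([37.0, 231.0], 22.1, 'asL', [72.4, -77.3], 'asS', [77.3, -81.8])
([74.0, 1.0], 43.5, 'asL', [-55.3, -78.1], 'asS', [-55.6, -82.7])
```

View pics/d1.png

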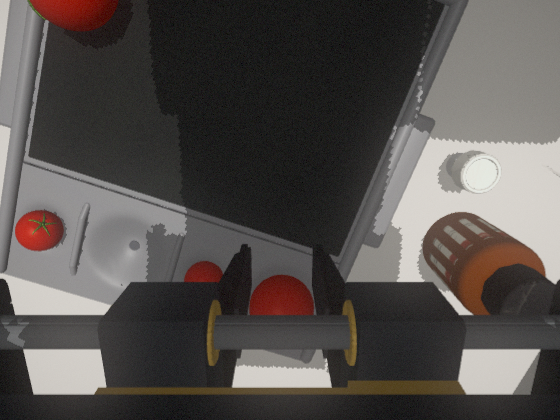

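The large tomato lies in wide dimple 1 at (281,307), and both small ones are in their dimples. The last large one is next.

Run:
```python
from h import *
p,d=np.array([-63.6,-80.8]),np.array([80,-31.]); u=(d-p)/np.linalg.norm(d-p); push(p,d-16*u,True)
e=monitor.read_ee_pos(); robot.move_linear([e[0],e[1],.2],feed=.25)
robot.movep([.35,-.4,.25],monitor.read_orientation())
print(monitor.read_clock())
c=cams.camera("top"); f=[(.026+.0085) ,.031]
for q,r in tomatoes(c): print(q,round(r,1),toT(project_down(c,[q],[f[r<7.5]])[0]).round(1))
cv2.imwrite("pics/e.png",cv2.resize(c["img"][130:290,180:380,::-1],(800,640))[:600])
```

```text
t 32.325 F [-0.2 -0.2  0.3]Traceback (most recent call last):
  File "<stdin>", line 4, in <module>
bench.MotionError: the arm cannot take that pose within its joint ranges
```

Run:
```python
from h import *
print(monitor.read_ee_pos(),np.round(monitor.read_q(),2))
q=np.array(monitor.read_q()); q[0]=-.9
robot.move_j(q)
print(monitor.read_clock())
c=cams.camera("top"); f=[(.026+.0085) ,.031]
for q,r in tomatoes(c): print(q,round(r,1),toT(project_down(c,[q],[f[r<7.5]])[0]).round(1))
cv2.imwrite("pics/e.png",cv2.resize(c["img"][130:280,180:380,::-1],(800,600)))
```

```text
[0.55659219 0.2526019  0.19888949] [ 0.32  0.49  1.61  0.    1.04 -1.79]
35.4167
[244.94262695 172.66394043] 9.7 [81.5 78.1]
[269.5 167. ] 5.6 [82.2 23.8]
[294.10256958 161.46153259] 9.6 [ 81.3 -30.6]
[318.28570557 156.07142639] 5.6 [ 81.6 -84.4]
```

View pics/e.png

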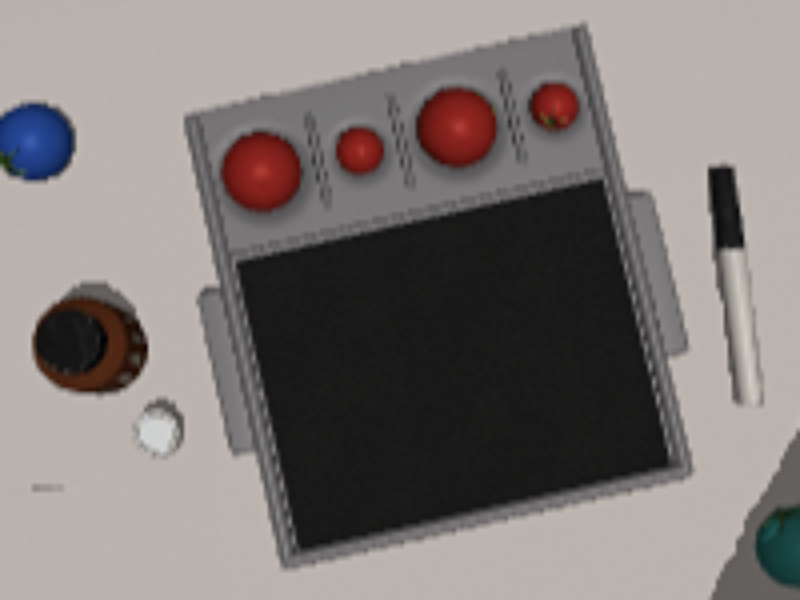

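All four tomatoes lie centred in dimples of their own size, at (262,172), (360,150), (457,127) and (554,105). The bottle, pot and pen look undisturbed, and the arm is clear.

```bash
python3 -c "
from bench import order; print(order.finish_job())"
```

```text
the job is handed in; nothing more can be done
None
```

The job is handed in: all four tomatoes lie settled in dimples of their own size, one in each, nudged in with the fingers at about 35 s on the clock, with the bottle, pot, pen and look-alikes untouched.

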